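# Roll the sample tube onto the reading line and start the reader

### The job

With a fingertip, gently roll the red-capped sample tube across the reader plate until it lies along the yellow line, with the middle of the tube's thickness right over it, and let go of it there. Then press the green button fully down once it lies still, and release it. Roll the tube, turning over as it goes: do not slide, grip or lift it, and leave the blue-capped tube, the bottle and the flask where they are.

Things in the scene. Friction and masses are not known exactly. Their poses are not given: they have to be found in the camera images.
- plate: Fixed flat light-grey reader plate on the table, 200 mm (its x) by 340 mm (its y), 10 mm thick, with an aluminium lip 8 mm wide, 7 mm above the plate's top, along each short end (y = -174 and +174 mm). Origin at the centre of its underside, on the table; z up. The yellow line runs along its x axis.
- line (a point): Middle of the yellow line, on the plate's top face 10 mm above the table; axes as the plate's. The line is 5 mm wide and runs along x right across the plate (200 mm), so it shows beyond both ends of a tube that lies on it. The two tubes lie on opposite sides of it at the start, 60 to 95 mm away in y, about parallel to it.
- red_tube: THE TUBE TO ROLL. Amber glass sample tube with red cap lying on the plate: a plain cylinder 30 mm in diameter and 120 mm long, the cap (last 32 mm) as thick; 50 to 100 g. Origin on its axis at mid-length, 15 mm above the plate's top; x along it to the cap, z up at the start and turning as it rolls. Starts within 0.06 rad of parallel to the line. Let go, it soon stops rolling.
- blue_tube: Not to be touched. Amber glass sample tube with blue cap lying on the plate: a plain cylinder 30 mm in diameter and 120 mm long, the cap (last 32 mm) as thick; 50 to 100 g. Origin on its axis at mid-length, 15 mm above the plate's top; x along it to the cap, z up at the start and turning as it rolls. Starts within 0.06 rad of parallel to the line. Let go, it soon stops rolling.
- pod: Fixed grey control box beside one end of the plate, 80 x 80 mm and 35 mm high, with the green button upright in its middle. Origin at the centre of its underside on the table; z up.
- read_top (a point): Centre of the top of the round green push button (32 mm in diameter), which stands 57 mm above the table when up, over a dark steel collar 48 mm across and 47 mm above the table. It moves with the button. Pressed straight down; the spring takes about 5 N when fully down.
- read (a joint): Travel of the green button in m: 0 up, 0.006 fully down; it springs back when released.
- bottle: Closed glass bottle with a blue cap and paper label, 80 mm in diameter, 148 mm tall, standing beside the other end of the plate. Origin at the centre of its underside. Leave alone.
- flask: Conical green-glass flask, 84 mm across its foot, 130 mm tall, standing beyond the plate. Origin at the centre of its underside. Leave alone.
There are look-alikes about, which are no part of the job. What is shaped like the pod but brown is not meant.

How it is judged:
By the outcome, as a careful person would: the job done as asked, in the order asked, and still so for the second after the job is handed in, with the robot touching nothing.
It also fails if it takes over 64 s, if anything falls off the work surface, if the arm or the gripper's body presses on something with over 40 N, if the wrist force passes 120 N, or if a joint passes its speed limit or range.

### The arm

A 6-joint arm with a two-finger parallel gripper is mounted at the origin on the work surface. World frame = base frame: x ahead of the robot, y to its left, z up, the work surface at z = 0. Lengths are in m, angles in rad, forces in N, time in s.
With the tool pointing down it reaches from about 0.3 to 0.775 m from the base axis. Payload 14.6 kg.
Tool frame: the origin (TCP) lies midway between the tips of the shut fingers; the grasp point (between the pads) lies 19 mm behind it; z points along the fingers, y is the direction in which the jaws open and shut (so a half turn about z gives the same grasp; the last joint's range is limited). The gripper opens to 85 mm and grips with 20 to 120 N. Pads are 22 mm wide; open, the fingers measure 114 mm over their backs; the gripper's body (76 mm by 85 mm) begins 54 mm behind the grasp point. The pads swing forward as they close: fully open they stand 13 mm farther back than shut.
Start: joints at [1.214, 0.3, 1.521, -0, 1.321, -0.067], TCP at [0.157, 0.527, 0.231] pointing down, gripper open.
Joint ranges: [-3.03, 3.03], [-0.79, 2.21], [0.23, 2.52], [-1.04, 4.18], [0, 3.07], [-2.55, 2.55]. Speed limits (rad/s): [2.22, 2.22, 2.57, 3.14, 3.14, 3.14].

### API

Orientations are given as a unit quaternion [x, y, z, w].
In Python, from plant import * gives the robot as it stands.
- The arm moves only by the tool step_arm, never from a script. Its argument "motion" is a list of rows, each a list of 4 numbers: the shift along the tool's x, y, z in m, then the turn about the tool's z in degrees. A call has 1 to 12 rows; each row is the pose to reach, as a shift and turn from the pose commanded when the call began, along the tool's axes at that moment; what a row does not reach only later rows make up. A row lasts 1/8 s, in which the tool goes at most 62.5 mm and 10.7 degrees, less where a joint would pass 70% of its speed; a pose out of reach is approached as far as the arm can. A call with a gripper value outside its range is refused whole. "fingers" is the closure, from -1 (fully open) to 1 (shut), set as the call begins (left out, the last holds). The fingers move at their own pace and stop on an object; "force" is the grip in N (left out, the last holds). Time passes only in rows, so rows that repeat a pose let the fingers close. It gives the time, the measured TCP pose, the force and the opening at its end, in the units of the state.
- get_state(): the state, without advancing time (a new reading comes with each control period).
- grab_frame(name): name is "scene" or "side" or "wrist"; returns a dict with "color" (384x512x3 uint8, blue, green, red), "intrinsics" (3x3 intrinsics, pixels), "distortion" ([k1, k2, p1, p2, k3] as OpenCV has them; the pictures are not rectified), "rvec" (rotation vector, rad) and "tvec" (3), from world to camera coordinates, as OpenCV has them; the wrist camera has in their place "mount" (4x4, takes a point from camera to tool coordinates, whose origin is the TCP and whose axes are the flange's). Camera axes: x right, y down, z forward; pixel columns grow to the right and rows downward; lengths in m; the calibration is good to about 2 mm. A picture is of the moment at which its call begins: read the wrist's pose just before it. There is no depth.
- finish_job(): hands the job in, once; it reports no verdict.
The state is a dict: "clock": time; "joints": joint angles; "joint_vel": joint speeds; "tau": joint torques, N m; "tcp_pos": TCP position; "orientation": TCP orientation; "wrist_force": force on the tool from outside, world axes, zero at the start; "ft_torque": the same for the moment, N m; "width": finger opening in m.
Only numpy, scipy, OpenCV 4.12 (cv2) and the standard library are available. Lean on these libraries where they do the work, as an engineer would, in place of code of your own. Each camera call takes 0.05 s, during which the arm holds its last target. There are 200 camera calls.

## Working session

There is one attempt and no reset: what is moved stays moved. The work goes in short steps, Python scripts to look and compute and a tool call to move; the robot and the scene stay as the last step left them, time stands still between calls to the robot, and variables do not carry over. Pictures are saved under pics/ and viewed, about 8 in all and at most 12, crops included, and the job is handed in when it is done.

Besides the shell and the picture viewer there is one more tool, called after ">>>" as name(argument=value, ...) on one line, values as JSON. step_arm: Moves the arm, as the interface text tells. Its arguments: {"type":"object","properties":{"motion":{"type":"array"},"fingers":{"type":"number"},"force":{"type":"number"}},"required":["motion"]}

```bash
mkdir -p pics; ls; cat > h.py <<'E'
from plant import *
import numpy as np, cv2
from scipy.spatial.transform import Rotation as R
def cam(f,st=None):
    if 'mount' in f:
        T=np.eye(4);T[:3,:3]=R.from_quat(st['orientation']).as_matrix();T[:3,3]=st['tcp_pos'];T=T@np.array(f['mount']);return T[:3,:3],T[:3,3]
    Rm=cv2.Rodrigues(np.array(f['rvec'],float))[0];return Rm.T,-Rm.T@np.array(f['tvec'],float).ravel()
def ray(f,px,z,st=None):
    M,c=cam(f,st)
    p=cv2.undistortPoints(np.array(px,float).reshape(-1,1,2),np.array(f['intrinsics'],float),np.array(f['distortion'],float)).reshape(-1,2)
    d=np.c_[p,np.ones(len(p))]@M.T
    return c+d*((z-c[2])/d[:,2])[:,None]
E
python3 - <<'E'
from h import *
import pickle
s=get_state();print(s)
a=grab_frame('scene');b=grab_frame('side')
pickle.dump((a,b),open('f0.pkl','wb'))
cv2.imwrite('pics/a.png',a['color']);cv2.imwrite('pics/b.png',b['color'])
for f in(a,b):print(cam(f))
E
```

```text
pics
{'clock': 0.0, 'joints': array([ 1.21440301e+00,  3.00488267e-01,  1.52161938e+00,  3.82614011e-05,
        1.32068346e+00, -6.66277399e-02]), 'joint_vel': array([ 0.00194646,  0.00125117,  0.00134867,  0.00022145, -0.00064293,
        0.00024305]), 'tau': array([ 1.54496483e-03, -5.43489790e+01, -3.61801708e+01,  3.33835061e-06,
        4.02431368e-03,  7.33576741e-06]), 'tcp_pos': array([0.15707371, 0.52683959, 0.23069569]), 'orientation': array([ 1.44381119e-01,  9.89521972e-01, -5.81982417e-04, -1.43919503e-04]), 'wrist_force': array([ 0.66859065, -0.52023715, -0.78525505]), 'ft_torque': array([ 0.00412933, -0.01199311, -0.0185792 ]), 'width': 0.08575489806727542}
(array([[ 0.15596446,  0.79954027, -0.58000901],
       [ 0.98775634, -0.12834636,  0.08868276],
       [-0.0035366 , -0.58673893, -0.80976843]]), array([ 1.11286009, -0.09537808,  0.81039696]))
(array([[ 0.98507108, -0.1166737 ,  0.12657891],
       [-0.1714408 , -0.59830485,  0.78271282],
       [-0.01558922, -0.79272855, -0.60937544]]), array([ 0.38109775, -1.20934992,  1.01622146]))
```

View pics/a.png

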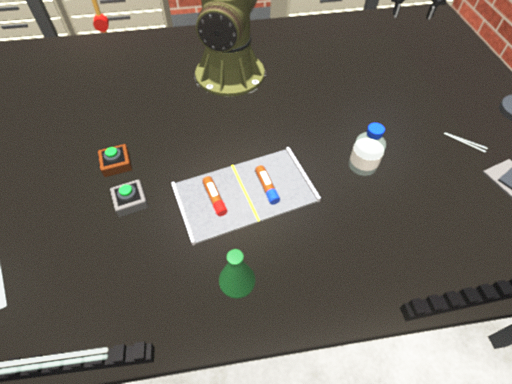

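View pics/b.png

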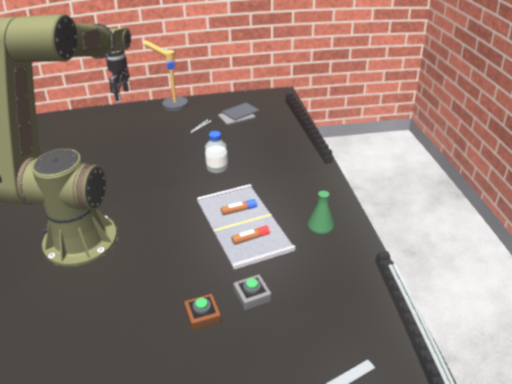

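Scene: the red-capped tube is at (215,195), the yellow line at (245,192) and the blue-capped tube at (267,184). The grey pod is at (127,195), its brown look-alike at (115,158), the bottle at (367,150) and the flask at (236,275). The green buttons at (125,190) and (112,153) could be confused; the grey one is meant. The side view agrees: red tube (251,235), grey pod (252,290), brown (203,310).

```bash
cat >> h.py <<'E'
def blobs(img,lo,hi,mn=15):
    hsv=cv2.cvtColor(img,cv2.COLOR_BGR2HSV);m=cv2.inRange(hsv,np.array(lo),np.array(hi))
    n,l,s,c=cv2.connectedComponentsWithStats(m)
    return [(s[i,4],c[i],np.argwhere(l==i)[:,::-1].astype(float)) for i in range(1,n) if s[i,4]>=mn]
def show(f,z,st,lo,hi,name,mn=15):
    for a,c,p in blobs(f['color'],lo,hi,mn):
        q=ray(f,p,z,st)[:,:2];m=q.mean(0);w,v=np.linalg.eigh(np.cov(q.T));e=v[:,1]*np.sign(v[0,1])
        print(name,a,c.round(),m.round(4),'len',(np.sqrt(12*w[::-1])).round(4),'ang',np.arctan2(e[1],e[0]).round(4))
E
python3 - <<'E'
from h import *
import pickle
for f in pickle.load(open('f0.pkl','rb')):
    show(f,.01,None,(22,100,150),(35,255,255),'yel')
    show(f,.03,None,(0,210,150),(4,255,255),'red',20)
    show(f,.03,None,(5,150,120),(18,255,255),'amber',30)
    show(f,.03,None,(100,150,120),(125,255,255),'blue',20)
    show(f,.057,None,(50,120,120),(80,255,255),'green',20)
    print()
E
```

```text
yel 15 [233. 168.] [ 0.4455 -0.0433] len [0.0457 0.0055] ang 0.1802
yel 54 [248. 199.] [ 0.5577 -0.0187] len [0.1673 0.0031] ang 0.225
amber 200 [489.  14.] [-0.1778  1.0816] len [0.1679 0.0542] ang -0.1785
amber 142 [504.   7.] [-0.2135  1.1701] len [0.1294 0.0492] ang -0.2965
amber 115 [471.  17.] [-0.1642  0.9988] len [0.1355 0.0466] ang -0.0921
amber 124 [506.  31.] [-0.0473  1.0778] len [0.1199 0.0392] ang -0.4366
amber 218 [492.  39.] [-0.0077  0.9982] len [0.1515 0.049 ] ang -0.141
amber 79 [508.  56.] [0.1042 0.9938] len [0.097  0.0261] ang -0.5209
amber 255 [113. 159.] [ 0.3746 -0.3766] len [0.1016 0.0951] ang -1.1993
amber 93 [263. 177.] [0.5079 0.0293] len [0.1019 0.0254] ang 0.1659
amber 105 [211. 190.] [ 0.5287 -0.1144] len [0.1098 0.0259] ang 0.2406
blue 228 [375. 130.] [0.3827 0.3967] len [0.0644 0.0437] ang -0.5842
blue 109 [273. 196.] [0.5735 0.0445] len [0.0378 0.0253] ang 0.0601
green 92 [111. 151.] [ 0.3715 -0.3762] len [0.0344 0.0271] ang 0.2728
green 108 [125. 190.] [ 0.5137 -0.3305] len [0.0301 0.0285] ang -0.021
green 303 [230. 284.] [ 0.8069 -0.0952] len [0.059  0.0357] ang 0.2582

yel 70 [157.  47.] [0.2638 1.742 ] len [0.3359 0.0396] ang -1.0413
blue 26 [170.  65.] [0.3409 1.3642] len [0.0882 0.025 ] ang 1.5543
blue 82 [214. 135.] [0.5012 0.5261] len [0.0698 0.0393] ang 1.4672
green 43 [252. 284.] [ 0.5118 -0.3369] len [0.0281 0.0236] ang 1.0338
green 81 [201. 303.] [ 0.3709 -0.3804] len [0.0273 0.0252] ang 1.162
```

>>> step_arm(motion=[[0,0,-0.05,0],[-0.02,-0.015,-0.07,0],[-0.06,-0.05,-0.07,-2],[-0.11,-0.095,-0.07,-5],[-0.16,-0.14,-0.07,-8],[-0.21,-0.18,-0.07,-11],[-0.26,-0.225,-0.07,-14],[-0.31,-0.27,-0.07,-17],[-0.36,-0.31,-0.07,-20],[-0.41,-0.355,-0.07,-23],[-0.46,-0.4,-0.07,-26],[-0.5,-0.435,-0.07,-28.6]], fingers=1)

```text
clock: 1.6
tcp_pos: [0.5009, -0.0158, 0.3012]
orientation: [-0.105, 0.994, 0.0, -0.0]
wrist_force: [1.0, 0.5, 0.4]
width: 0.0001
```

>>> step_arm(motion=[[-0.02,-0.02,0,0],[-0.02,-0.02,0,0],[-0.02,-0.02,0,0],[-0.02,-0.02,0,0]])

```text
clock: 2.1
tcp_pos: [0.5235, -0.0285, 0.3015]
orientation: [-0.105, 0.994, -0.0, 0.0]
wrist_force: [-0.4, -0.5, -0.2]
width: 0.0001
```

```bash
cat > look.py <<'E'
from h import *
import sys
s=get_state();f=grab_frame('wrist')
M=R.from_quat(s['orientation']).as_matrix()
print(s['clock'],s['tcp_pos'].round(4),'toolx',M[:,0].round(3),'tooly',M[:,1].round(3),'F',s['wrist_force'].round(2),s['joints'].round(2))
cv2.imwrite('pics/%s.png'%sys.argv[1],f['color'])
show(f,.01,s,(22,100,120),(35,255,255),'yel',100)
show(f,.025,s,(0,190,100),(4,255,255),'red',200)
show(f,.025,s,(5,130,90),(18,255,255),'amber',300)
show(f,.025,s,(100,150,90),(125,255,255),'blue',200)
show(f,.057,s,(50,120,90),(80,255,255),'green',100)
E
python3 look.py w1
```

```text
2.1 [ 0.5235 -0.0285  0.3015] toolx [-0.978 -0.209 -0.   ] tooly [-0.209  0.978 -0.   ] F [-0.36 -0.48 -0.21] [-0.12  0.2   1.49  0.    1.46 -1.91]
yel 537 [257. 155.] [ 0.5257 -0.0271] len [0.1985 0.0053] ang 0.2233
red 445 [199. 192.] [ 0.5896 -0.0972] len [0.0321 0.0283] ang 0.0993
amber 912 [195. 145.] [ 0.5268 -0.1126] len [0.1028 0.0302] ang 0.2641
amber 773 [302. 152.] [0.5062 0.0305] len [0.0941 0.029 ] ang 0.1544
blue 433 [300. 203.] [0.5764 0.0451] len [0.0319 0.0286] ang 0.4537
green 543 [11. 98.] [ 0.5103 -0.3305] len [0.0288 0.025 ] ang -0.3282
green 111 [197. 283.] [ 0.7125 -0.0742] len [0.0342 0.0117] ang 1.3604
```

View pics/w1.png

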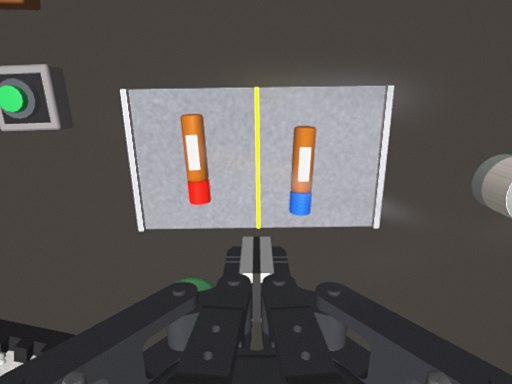

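The wrist view shows the whole line, x≈257 from row 87 to 228. The red tube is at (197,158), the blue tube at (302,170) and the grey pod's button at (11,98). The red tube's centre is about (0.5436,-0.1085), 83 mm to the -n side of the line, with 0.017 rad of yaw difference.

```bash
cat > rel.py <<'E'
from h import *
import sys
s=get_state();M=R.from_quat(s['orientation']).as_matrix()
t=np.array([float(v) for v in sys.argv[1:4]])
print('shift tool',(M.T@(t-s['tcp_pos'])).round(4),'turn deg to yaw',-np.degrees(float(sys.argv[4])-np.arctan2(-M[0,1],M[1,1])).round(2))
E
# target: 4 mm behind the tube top
python3 - <<'E'
import numpy as np
n=np.array([-np.sin(.235),np.cos(.235)]);print(np.array([.5436,-.1085])-.004*n)
E
python3 rel.py 0.5445 -0.1124 0.047 0.235
python3 - <<'E'
from h import *
s=get_state();f=grab_frame('wrist');print(ray(f,[[240,238],[273,238],[257,238]],s['tcp_pos'][2],s)-s['tcp_pos']); print(np.array(f['mount']).round(3),f['intrinsics'])
E
```

```text
[ 0.54453137 -0.11239006]
shift tool [-0.0028 -0.0863  0.2546] turn deg to yaw -1.41
[[-0.00593621 -0.01009205  0.        ]
 [-0.00936259  0.00599983  0.        ]
 [-0.00770196 -0.00180233  0.        ]]
[[-0.001 -0.957 -0.291  0.074]
 [ 1.    -0.001 -0.    -0.001]
 [ 0.    -0.291  0.957 -0.143]
 [ 0.     0.     0.     1.   ]] [[313.29976857   0.         256.12981577]
 [  0.         313.29976857 194.09482316]
 [  0.           0.           1.        ]]
```

The shut tip measures about 16 mm in tool y and 22 mm in tool x. I'll turn a quarter so the 22 mm side lies along the rolling direction.

>>> step_arm(motion=[[0,-0.01,0.02,9.8],[0,-0.02,0.05,19.7],[0,-0.03,0.08,29.5],[0,-0.045,0.11,39.4],[0,-0.06,0.14,49.2],[0,-0.075,0.17,59],[-0.003,-0.089,0.2,68.9],[-0.003,-0.089,0.22,78.7],[-0.003,-0.089,0.235,88.6],[-0.003,-0.089,0.245,88.6],[-0.003,-0.089,0.25,88.6],[-0.003,-0.089,0.25,88.6]])

```text
clock: 3.7
tcp_pos: [0.5454, -0.1156, 0.0514]
orientation: [0.619, 0.786, 0.0, 0.0]
wrist_force: [0.0, -0.4, -0.6]
width: 0.0001
```

```bash
python3 look.py w2; python3 rel.py 0.5436 -0.1085 0.040 0.235; python3 - <<'E'
from h import *
f=grab_frame('side');cv2.imwrite('pics/s2.png',cv2.resize(f['color'][170:290,170:330],None,fx=4,fy=4,interpolation=cv2.INTER_CUBIC))
w=cv2.imread('pics/w2.png');
E
```

```text
3.7 [ 0.5454 -0.1156  0.0514] toolx [-0.234  0.972 -0.   ] tooly [0.972 0.234 0.   ] F [ 0.03 -0.39 -0.57] [-0.27  0.53  1.66 -0.    0.96 -0.51]
yel 3691 [273.  67.] [ 0.5336 -0.0253] len [0.2019 0.0052] ang 0.2235
red 2360 [338. 223.] [ 0.5906 -0.1002] len [0.035  0.0249] ang -0.0345
amber 4947 [226. 218.] [ 0.5266 -0.1122] len [0.1048 0.029 ] ang 0.2684
shift tool [ 0.0074 -0.0003  0.0117] turn deg to yaw -89.96
```

View pics/w2.png

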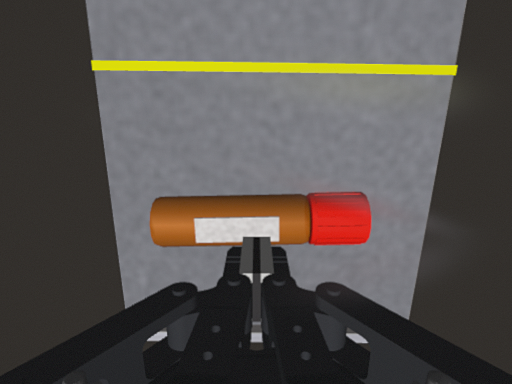

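The close crop confirms the choice: the red-capped tube spans columns 151–370 at rows 192–247, the line is at row ≈67, and the tip (256,240) is just behind mid-tube. Next I descend to contact.

>>> step_arm(motion=[[0,0,0.005,0],[0,0,0.009,0],[0,0,0.0105,0],[0,0,0.0115,0],[0,0,0.0115,0]])

```text
clock: 4.42
tcp_pos: [0.5454, -0.1157, 0.04]
orientation: [0.62, 0.785, -0.0, 0.0]
wrist_force: [-1.5, -0.1, 2.4]
width: 0.0002
```

>>> step_arm(motion=[[0,0,0.0006,0],[0,0,0.0006,0]])

```text
clock: 4.68
tcp_pos: [0.5455, -0.1159, 0.0398]
orientation: [0.62, 0.785, -0.0, 0.0]
wrist_force: [-3.2, -1.0, 7.9]
width: -0.0002
```

>>> step_arm(motion=[[0.001,0,-0.0002,0],[0.003,0,-0.0002,0],[0.006,0,-0.0002,0],[0.01,0,-0.0002,0],[0.014,0,-0.0002,0],[0.018,0,-0.0002,0],[0.021,0,-0.0002,0],[0.024,0,-0.0002,0],[0.026,0,-0.0002,0],[0.027,0,-0.0002,0],[0.028,0,-0.0002,0],[0.028,0,-0.0002,0]])

```text
clock: 6.18
tcp_pos: [0.5386, -0.0886, 0.0399]
orientation: [0.62, 0.785, -0.0, -0.0]
wrist_force: [-7.0, -0.9, 10.7]
width: -0.0001
```

```bash
cat > tube.py <<'E'
from h import *
import sys
s=get_state();f=grab_frame('wrist');M=R.from_quat(s['orientation']).as_matrix()
hsv=cv2.cvtColor(f['color'],cv2.COLOR_BGR2HSV)
n=np.array([-np.sin(.2234),np.cos(.2234)]);u=np.array([n[1],-n[0]]);L=np.array([.5257,-.0271])
mask=cv2.inRange(hsv,np.array((0,130,80)),np.array((18,255,255)))
k,l,st,c=cv2.connectedComponentsWithStats(mask)
g=np.zeros_like(mask)
for i in range(1,k):
    if st[i,4]>300: g[l==i]=255
y,x=np.nonzero(g); y0=[];
cols=[q for q in np.unique(x) if (x==q).sum()>8]
cols=cols[6:-6]
far=ray(f,[[q,y[x==q].min()] for q in cols],.03,s)[:,:2]-L
P=np.c_[far@u,far@n]; p=np.polyfit(P[:,0],P[:,1],1)
print('far edge (z~.03): slope',p[0].round(4),'n at u=0',p[1].round(4),'u ext',P[:,0].min().round(3),P[:,0].max().round(3))
a=ray(f,np.c_[x,y],.025,s)[:,:2]-L
print('mask n range',np.percentile(a@n,[1,99]).round(4))
yb=blobs(f['color'],(22,100,120),(35,255,255),100)
for A,c,q in yb:
    r=ray(f,q,.01,s)[:,:2]-L; print('line: n',np.mean(r@n).round(4),'slope',np.polyfit(r@u,r@n,1)[0].round(4))
d=s['tcp_pos'][:2]-L;print('tcp u,n',(d@u).round(4),(d@n).round(4),'z',s['tcp_pos'][2].round(4),'F',s['wrist_force'].round(1),s['clock'])
C=cam(f,s)[1];print('cam n',((C[:2]-L)@n).round(3),C[2].round(3))
if len(sys.argv)>1:cv2.imwrite('pics/%s.png'%sys.argv[1],f['color'])
E
python3 tube.py t1
```

```text
far edge (z~.03): slope 0.4888 n at u=0 0.0448 u ext -0.056 0.047
mask n range [-0.0866  0.0532]
line: n -0.0001 slope -0.0003
tcp u,n -0.0011 -0.0628 z 0.0399 F [-7.  -0.9 10.7] 6.175
cam n 0.011 0.183
```

View pics/t1.png

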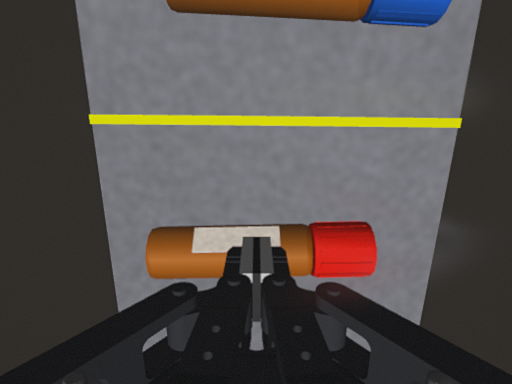

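The label has moved from row 230 to 239 and up the tube, so the tube is rolling. Blue is at the top, rows 0–25. I'll lift and measure.

>>> step_arm(motion=[[0,0,-0.003,0],[0,0,-0.008,0],[-0.004,0,-0.01,0],[-0.01,0,-0.01,0],[-0.014,0,-0.01,0],[-0.014,0,-0.01,0]])

```text
clock: 6.98
tcp_pos: [0.5421, -0.1024, 0.0492]
orientation: [0.62, 0.785, -0.0, -0.0]
wrist_force: [-0.5, -0.0, 0.5]
width: -0.0005
```

```bash
python3 - <<'E'
t=open('tube.py').read()
t=t.replace("    if st[i,4]>300: g[l==i]=255","    if st[i,4]>300 and ((ray(f,[c[i]],.025,s)[0,:2]-L)@n)<NM: g[l==i]=255")
t=t.replace("import sys\n","import sys\nNM=0.02\n")
a=t.index("far=ray");b=t.index("a=ray")
t=t[:a]+'''C=cam(f,s)[1];cn=(C[:2]-L)@n
far=ray(f,[[q,y[x==q].min()] for q in cols],.025,s)[:,:2]-L
nf=far@n;ctr=nf-.015*np.hypot(1,(cn-nf)/(C[2]-.025))
for _ in range(2):
    p=np.polyfit(far@u,ctr,1);ok=abs(ctr-np.polyval(p,far@u))<.0015;far,ctr=far[ok],ctr[ok]
print('tube centre n',p[1].round(4),'yaw rel',p[0].round(4),'u ext',(far@u).min().round(3),(far@u).max().round(3))
'''+t[b:]
t=t.replace("C=cam(f,s)[1];print('cam","print('cam")
open('tube.py','w').write(t)
E
python3 tube.py
```

```text
tube centre n -0.0992 yaw rel 0.4687 u ext 0.06 0.061
mask n range [-0.086  -0.0544]
line: n -0.0001 slope 0.0002
tcp u,n -0.0007 -0.0771 z 0.0492 F [-0.5 -0.   0.5] 6.975
cam n -0.003 0.192
```

>>> step_arm(motion=[[-0.001,0,0.005,0],[-0.001,0,0.0085,0],[-0.001,0,0.0097,0],[0.001,0,0.0097,0],[0.004,0,0.0097,0],[0.008,0,0.0097,0],[0.013,0,0.0097,0],[0.018,0,0.0097,0],[0.022,0,0.0097,0],[0.025,0,0.0097,0],[0.027,0,0.0097,0],[0.028,0,0.0097,0]])

```text
clock: 8.52
tcp_pos: [0.5353, -0.0749, 0.0399]
orientation: [0.62, 0.785, -0.0, -0.0]
wrist_force: [-5.7, -1.7, 8.1]
width: -0.0001
```

>>> step_arm(motion=[[0,0,-0.003,0],[0,0,-0.008,0],[-0.004,0,-0.01,0],[-0.01,0,-0.01,0],[-0.014,0,-0.01,0],[-0.014,0,-0.01,0]])

```text
clock: 9.28
tcp_pos: [0.5389, -0.0888, 0.0495]
orientation: [0.62, 0.785, -0.0, -0.0]
wrist_force: [0.1, 0.9, -0.1]
width: -0.0003
```

```bash
python3 - <<'E'
t=open('tube.py').read()
a=t.index("for _ in");b=t.index("print('tube")
t=t[:a]+"from scipy.stats import theilslopes\nr_=theilslopes(ctr,far@u);p=[r_[0],r_[1]]\n"+t[b:]
open('tube.py','w').write(t)
E
python3 tube.py t2
```

```text
tube centre n -0.0583 yaw rel 0.0424 u ext -0.058 0.06
mask n range [-0.0712 -0.0397]
line: n -0.0001 slope -0.0003
tcp u,n -0.0008 -0.0631 z 0.0495 F [ 0.1  0.9 -0.1] 9.275
cam n 0.011 0.193
```

>>> step_arm(motion=[[-0.001,-0.02,-0.003,0],[-0.002,-0.044,0,0],[-0.002,-0.044,0.005,0],[-0.002,-0.044,0.009,0],[-0.002,-0.044,0.0103,0],[0,-0.044,0.0103,0.2],[0.004,-0.044,0.0103,0.6],[0.009,-0.044,0.0103,1.2],[0.015,-0.044,0.0103,1.8],[0.02,-0.044,0.0103,2.4],[0.024,-0.044,0.0103,2.7],[0.026,-0.044,0.0103,3]])

```text
clock: 10.82
tcp_pos: [0.4904, -0.0732, 0.0398]
orientation: [0.64, 0.768, -0.0, 0.0]
wrist_force: [-5.3, -2.4, 9.1]
width: 0.0002
```

>>> step_arm(motion=[[0,0,-0.003,0],[0,0,-0.01,0],[-0.004,0.01,-0.012,-1],[-0.01,0.03,-0.012,-2],[-0.014,0.044,-0.012,-3],[-0.014,0.044,-0.012,-3]])

```text
clock: 11.58
tcp_pos: [0.5368, -0.0793, 0.0513]
orientation: [0.62, 0.785, 0.0, 0.0]
wrist_force: [0.5, -0.5, -0.4]
width: -0.0001
```

```bash
python3 tube.py t3
```

```text
tube centre n -0.0432 yaw rel 0.0414 u ext -0.059 0.059
mask n range [-0.0569 -0.0252]
line: n -0.0002 slope -0.0001
tcp u,n -0.0008 -0.0533 z 0.0513 F [ 0.5 -0.5 -0.4] 11.575
cam n 0.021 0.194
```

View pics/t3.png

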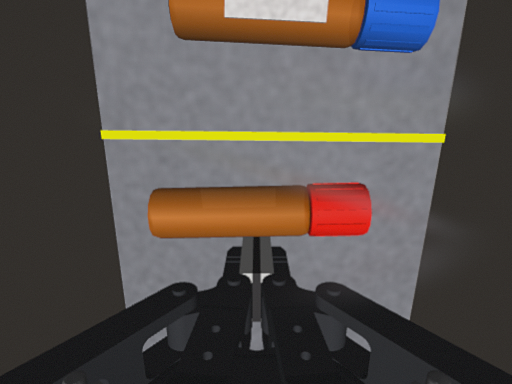

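The tube is still rolling cleanly: it now spans rows 185–237 and its label has turned out of sight. The line is at row ≈135. Centre n ≈ -42 mm. Its yaw of about 0.035–0.04 rad is the starting yaw, which pure rolling keeps. Continuing.

>>> step_arm(motion=[[0.004,0,0.006,0],[0.004,0,0.01,0],[0.004,0,0.0114,0],[0.006,0,0.0114,0],[0.01,0,0.0114,0],[0.014,-0.0003,0.0114,0],[0.019,-0.0005,0.0114,0],[0.024,-0.0007,0.0114,0],[0.028,-0.0008,0.0114,0],[0.031,-0.001,0.0114,0],[0.033,-0.001,0.0114,0],[0.034,-0.001,0.0114,0]])

```text
clock: 13.12
tcp_pos: [0.5271, -0.0463, 0.0401]
orientation: [0.62, 0.785, 0.0, 0.0]
wrist_force: [0.5, -0.1, 2.3]
width: -0.0004
```

>>> step_arm(motion=[[0,0,-0.003,0],[0,0,-0.008,0],[-0.004,0,-0.01,0],[-0.01,0,-0.01,0],[-0.014,0,-0.01,0],[-0.015,0,-0.01,0]])

```text
clock: 13.88
tcp_pos: [0.5305, -0.0613, 0.0498]
orientation: [0.62, 0.785, -0.0, -0.0]
wrist_force: [0.1, 0.1, -0.8]
width: 0.0002
```

```bash
python3 tube.py t4
```

```text
tube centre n -0.0285 yaw rel 0.0424 u ext -0.059 0.059
mask n range [-0.0421 -0.0101]
line: n -0.0002 slope -0.0
tcp u,n -0.0029 -0.0344 z 0.0498 F [ 0.1  0.1 -0.8] 13.875
cam n 0.04 0.193
```

>>> step_arm(motion=[[0,0,0.006,0],[0,0,0.009,0],[0,0,0.0103,0],[0.002,0,0.0103,0],[0.006,0,0.0103,0],[0.01,-0.0002,0.0103,0],[0.014,-0.0003,0.0103,0],[0.018,-0.0004,0.0103,0],[0.022,-0.0005,0.0103,0],[0.024,-0.0006,0.0103,0],[0.025,-0.0006,0.0103,0],[0.026,-0.0006,0.0103,0]])

```text
clock: 15.42
tcp_pos: [0.5238, -0.0357, 0.0399]
orientation: [0.62, 0.785, -0.0, -0.0]
wrist_force: [-2.7, -1.8, 6.2]
width: 0.0003
```

>>> step_arm(motion=[[0,0,-0.003,0],[0,0,-0.008,0],[-0.004,0,-0.01,0],[-0.01,0,-0.01,0],[-0.014,0,-0.01,0],[-0.014,0,-0.01,0]])

```text
clock: 16.18
tcp_pos: [0.5271, -0.0497, 0.0495]
orientation: [0.62, 0.785, -0.0, -0.0]
wrist_force: [-0.3, 0.7, -0.4]
width: 0.0001
```

```bash
python3 tube.py t5; python3 - <<'E'
from h import *
s=get_state();f=grab_frame('scene');g=grab_frame('side')
n=np.array([-np.sin(.2234),np.cos(.2234)]);L=np.array([.5257,-.0271])
show(f,.025,None,(0,200,120),(4,255,255),'red');show(f,.025,None,(5,150,110),(18,255,255),'amber',60)
E
```

```text
tube centre n -0.0158 yaw rel 0.0461 u ext -0.06 0.059
mask n range [-0.0291  0.0026]
line: n -0.0002 slope 0.0018
tcp u,n -0.0036 -0.0224 z 0.0495 F [-0.3  0.7 -0.4] 16.175
cam n 0.052 0.193
amber 198 [489.  13.] [-0.1889  1.0887] len [0.1697 0.0546] ang -0.1652
amber 129 [505.   7.] [-0.2218  1.1791] len [0.1281 0.0485] ang -0.3006
amber 109 [471.  17.] [-0.1772  1.0056] len [0.1594 0.0454] ang -0.1238
amber 123 [506.  31.] [-0.0537  1.0856] len [0.1234 0.038 ] ang -0.4167
amber 199 [492.  39.] [-0.0159  1.0059] len [0.1502 0.0491] ang -0.1217
amber 77 [508.  56.] [0.0956 1.0021] len [0.0928 0.0259] ang -0.5176
amber 268 [114. 159.] [ 0.3703 -0.3773] len [0.1031 0.0961] ang -1.1154
amber 96 [262. 178.] [0.5042 0.0299] len [0.103  0.0251] ang 0.1683
amber 89 [240. 188.] [ 0.5286 -0.0365] len [0.0394 0.0213] ang 0.051
```

View pics/t5.png

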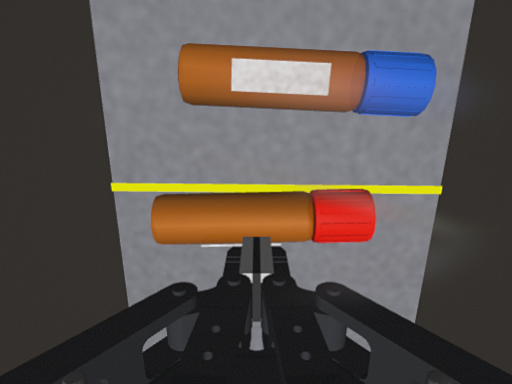

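>>> step_arm(motion=[[0,0,0.006,0],[0,0,0.009,0],[0,0,0.0103,0],[0.002,0,0.0103,0],[0.006,0,0.0103,0],[0.011,-0.0002,0.0103,0],[0.016,-0.0003,0.0103,0],[0.02,-0.0004,0.0103,0],[0.024,-0.0005,0.0103,0],[0.026,-0.0006,0.0103,0],[0.0275,-0.0006,0.0103,0],[0.028,-0.0006,0.0103,0]])

```text
clock: 17.82
tcp_pos: [0.52, -0.0223, 0.0399]
orientation: [0.62, 0.785, -0.0, 0.0]
wrist_force: [-3.7, -2.0, 9.4]
width: -0.0003
```

>>> step_arm(motion=[[0,0,0,0],[0,0,-0.003,0],[0,0,-0.01,0],[-0.02,0,-0.04,0],[-0.05,0,-0.08,0],[-0.075,0,-0.12,0],[-0.075,0,-0.12,0],[-0.075,0,-0.12,0]])

```text
clock: 18.82
tcp_pos: [0.537, -0.0949, 0.1588]
orientation: [0.62, 0.785, -0.0, -0.0]
wrist_force: [-0.2, 0.5, 0.1]
width: 0.0001
```

```bash
python3 tube.py t6
```

```text
tube centre n -0.0004 yaw rel 0.0326 u ext -0.057 0.055
mask n range [-0.0129  0.0166]
line: n -0.0002 slope -0.0166
line: n -0.0 slope -0.0131
tcp u,n -0.004 -0.0686 z 0.1588 F [-0.2  0.5  0.1] 18.825
cam n 0.005 0.302
```

View pics/t6.png

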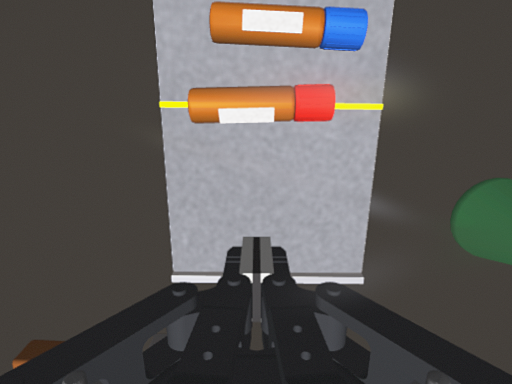

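From almost straight above, the tube (columns 188–335, rows 84–123) lies on the line, which shows at both ends at rows 104 and 106. The tube middle is within about 1 mm of the line. Moving on to the button.

>>> step_arm(motion=[[-0.03,-0.009,0,0],[-0.08,-0.024,0,0],[-0.13,-0.039,0,0],[-0.18,-0.054,0,0],[-0.23,-0.069,0,0],[-0.265,-0.08,0,0],[-0.275,-0.081,0,0],[-0.275,-0.081,0,0],[-0.275,-0.081,0,0]])

```text
clock: 20.0
tcp_pos: [0.5228, -0.38, 0.1592]
orientation: [0.619, 0.785, 0.0, -0.0]
wrist_force: [0.7, -0.4, 0.3]
width: 0.0003
```

```bash
python3 look.py w3; python3 - <<'E'
from h import *
f=cv2.imread('pics/t6.png');h=cv2.cvtColor(f,cv2.COLOR_BGR2HSV)
m=cv2.inRange(h,np.array((0,130,80)),np.array((18,255,255)))
for x in (193,197,202,207,300,310,320,330):
    r=np.nonzero(m[70:140,x])[0]+70;print(x,r.min(),r.max(),end='; ')
m=cv2.inRange(h,np.array((22,100,120)),np.array((35,255,255)))
for x in (165,175,183,345,360,375):
    r=np.nonzero(m[:,x])[0];print(x,r.mean(),end='; ')
E
```

```text
20.0 [ 0.5228 -0.38    0.1592] toolx [-0.233  0.972  0.001] tooly [ 0.972  0.233 -0.   ] F [ 0.7  -0.41  0.34] [-0.69  0.58  1.3   0.    1.27 -0.92]
amber 3864 [ 90. 137.] [ 0.3708 -0.3745] len [0.1056 0.1   ] ang 0.4259
green 1220 [257. 132.] [ 0.512  -0.3322] len [0.0277 0.0263] ang -1.484
green 1398 [ 72. 146.] [ 0.3728 -0.3764] len [0.0308 0.027 ] ang 0.5033
193 88 121; 197 88 122; 202 88 122; 207 88 121; 300 85 120; 310 85 120; 320 84 120; 330 85 119; 165 104.0; 175 104.5; 183 104.5; 345 105.5; 360 105.5; 375 106.5;
```

View pics/w3.png

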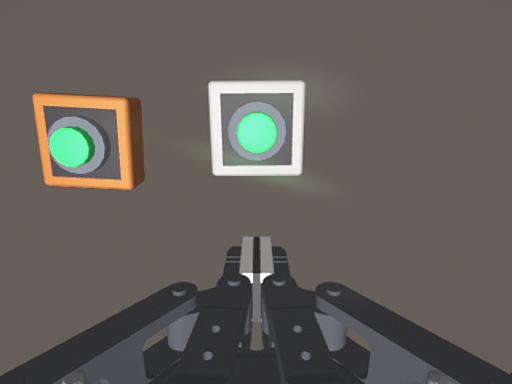

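The grey pod's button is at (257,132), giving (0.512,-0.332), which agrees with the earlier measurements. The brown decoy is at (72,146). Pressing the grey one.

>>> step_arm(motion=[[0.03,0.0005,0.01,0],[0.049,0.0005,0.04,0],[0.049,0.0005,0.075,0],[0.049,0.0005,0.093,0],[0.049,0.0005,0.1,0],[0.049,0.0005,0.103,0],[0.049,0.0005,0.106,0],[0.049,0.0005,0.108,0],[0.049,0.0005,0.109,0],[0.049,0.0005,0.109,0],[0.049,0.0005,0.109,0]])

```text
clock: 21.42
tcp_pos: [0.5119, -0.334, 0.0511]
orientation: [0.62, 0.785, 0.0, 0.001]
wrist_force: [-0.0, 0.4, 5.4]
width: -0.0001
```

>>> step_arm(motion=[[0,0,0.0006,0],[0,0,0.0012,0],[0,0,0.0012,0]])

```text
clock: 21.8
tcp_pos: [0.512, -0.3341, 0.0509]
orientation: [0.62, 0.785, 0.0, 0.001]
wrist_force: [-4.2, 4.1, 15.8]
width: -0.0001
```

The force climbs to 15.8 N with no further travel, so the button is on its stop. Releasing, then back up for a last check.

>>> step_arm(motion=[[0,0,-0.004,0],[0,0,-0.02,0],[0,0,-0.06,0],[0.04,0.012,-0.11,0],[0.09,0.027,-0.13,0],[0.14,0.042,-0.14,0],[0.19,0.057,-0.14,0],[0.225,0.08,-0.14,0],[0.235,0.08,-0.14,0],[0.235,0.08,-0.14,0],[0.235,0.08,-0.14,0]])

```text
clock: 23.18
tcp_pos: [0.5347, -0.0876, 0.1893]
orientation: [0.62, 0.784, -0.0, 0.0]
wrist_force: [0.3, -1.1, 0.2]
width: 0.0003
```

```bash
python3 tube.py t7; python3 look.py w7 | grep -v amber; python3 - <<'E'
from h import *
f=cv2.imread('pics/t7.png');h=cv2.cvtColor(f,cv2.COLOR_BGR2HSV)
m=cv2.inRange(h,np.array((0,110,60)),np.array((18,255,255)));y=cv2.inRange(h,np.array((22,100,120)),np.array((35,255,255)))
x=np.nonzero(m[:150].sum(0)>8*255)[0];print(x.min(),x.max())
for q in list(range(x.min()+5,x.min()+20,4))+list(range(x.max()-20,x.max()-3,4)):
    r=np.nonzero(m[:170,q])[0];print(q,r.min(),r.max(),end='; ')
for q in (x.min()-10,x.max()+10):print(q,np.nonzero(y[:,q])[0].mean())
E
```

```text
tube centre n -0.0007 yaw rel 0.0333 u ext -0.056 0.054
mask n range [-0.0129  0.0164]
line: n -0.0001 slope 0.0069
line: n -0.0001 slope 0.006
tcp u,n -0.0047 -0.061 z 0.1893 F [ 0.3 -1.1  0.2] 23.175
cam n 0.013 0.332
23.225 [ 0.5347 -0.0877  0.1893] toolx [-0.23   0.973 -0.   ] tooly [ 0.973  0.23  -0.   ] F [-0.63 -1.68 -0.27] [-0.23  0.32  1.6  -0.    1.23 -0.46]
yel 161 [182. 111.] [ 0.4485 -0.0448] len [0.0269 0.0057] ang 0.2304
yel 226 [349. 113.] [ 0.611  -0.0079] len [0.0451 0.0049] ang 0.2294
red 457 [306. 119.] [ 0.5685 -0.0227] len [0.0326 0.0137] ang 0.1473
blue 1318 [335.  45.] [0.5755 0.0453] len [0.0327 0.0295] ang 0.282
green 471 [478. 201.] [ 0.7387 -0.0568] len [0.053 0.014] ang -0.3361
196 326
201 98 127; 205 98 127; 209 98 127; 213 98 127; 306 27 126; 310 27 126; 314 28 126; 318 94 126; 322 94 125; 186 111.5
336 113.0
```

View pics/t7.png

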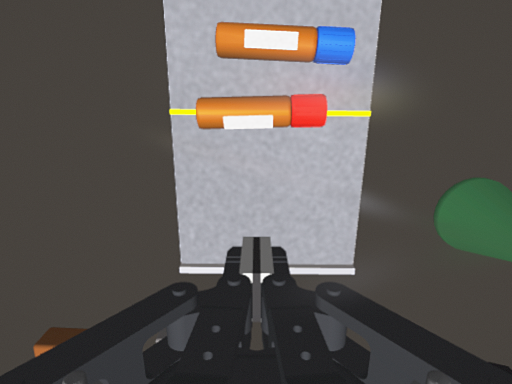

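```bash
python3 -c "
from plant import *
print(finish_job())"
```

```text
the job is handed in; nothing more can be done
None
```

I rolled the red-capped tube about 83 mm onto the yellow line, pressed and released the green button on the grey pod, and handed the job in at about 23 s of the 64 s allowed. The rolling took six light strokes with the shut fingertip on top of the tube, at readings of about 2 to 11 N. I lifted off between strokes.

**Tube position:** Two readings of the last wrist picture disagree slightly on where the tube's middle is: -0.7 mm (edge fit) and about +1.5 mm (midpoint of the outline). It did not move between the pictures before and after the button press.

**Tube angle:** The tube still lies about 0.035 rad (2°) off the line, which is the angle it started with. One attempt to twist it straight during a stroke changed nothing, so I left it rather than slide it.

**Button:** It went down 6 mm to its stop, at z = 51 mm, and the force then rose to 16 N with no more travel. After release I did not look at the button again. The arm ended clear above everything.

**Other objects:** I never went near the blue-capped tube, the bottle or the flask. In the last picture the blue-capped tube's cap is within about 1 mm of where it started. I did not re-measure the bottle or the flask.

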